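# Hook up the drop guard of the rose punch press

## Task

Of the two small cream punch presses on the craft table, open the one with the rose-pink guard so that a box panel can be loaded: lift its drop guard by the pink knob, bring the hook of the slotted bar sideways over the brass notch on the tall post, lower it gently into the notch so that the guard hangs there by itself, and let go. Never let the guard drop, and leave the mint-green guard of the other press down.

Things in the scene. Friction and masses are not known exactly. Their poses are not given: they have to be found in the camera images.
- rose_guard (a joint): Height (m) of the rose guard, a clear panel in a pink frame 160 x 88 mm sliding up and down in posts on a cream press (head top 140 mm above the table). 0 closed (start), stop at 0.098, 0.075 hung up. With its bar 0.35 to 0.65 kg; falls if let go. On it a steel bar with a side slot slides level towards the notch (1 N); over the slot its arm ends in a hook, tip 10 mm wide, pointing down.
- rose_knob (a point): Centre of the upright pink knob (28 mm diameter, 36 high) on that bar, 225 mm above the table at start; moves the guard up and the bar sideways. Hook tip straight below, underside 58 mm under this point. x: out of the guard's plane, y: along it to the notch, 55 to 67 mm away, z up. Grip with fingers closing along x: the ledge and tall post stand near on the +y side.
- rose_notch (a point): Middle of the notch floor on the brass ledge of the rose press's tall post, 242 mm above the table, in the bar's plane; axes as the knob's. Notch 34 mm long along y, between 8 mm high lip (knob side) and shoulder. The hook clears the lip, and the slot the ledge, with the guard raised 0.083 to 0.098. Hung up, the hook tip stands on the floor and the knob's centre is 58 mm above this point.
- mint_guard (a joint): Height (m) of the mint-green guard of the other press, alike but for its colour, on either side; 0 closed. To be left closed.

How it is judged:
At the end, for the whole second after the job is handed in: The rose guard hangs at rest with its hook tip on the floor of the brass notch: the knob within 16 mm sideways of the notch's middle and 58 mm (give or take 5 mm) above its floor; the mint guard is closed (within 8 mm) (horizontal distance between rose_knob and rose_notch below 0.016 m and z of rose_knob in the frame of rose_notch between 0.053 and 0.063 m and value of joint rose_guard above 0.069 m and velocity of joint rose_guard between -0.01 and 0.01 m/s and value of joint mint_guard below 0.008 m); the robot touches nothing.
It fails at once if the rose guard drops (falls faster than 0.45 m/s) (velocity of joint rose_guard below -0.45 m/s).
It fails at once if the mint guard is raised by more than 15 mm (value of joint mint_guard above 0.015 m).
It also fails if it takes over 32 s, if anything falls off the work surface, if the arm or the gripper's body presses on something with over 40 N, if the wrist force passes 120 N, or if a joint passes its speed limit or range.

## Robot

A 7-joint arm with a two-finger parallel gripper is mounted at the origin on the work surface. World frame = base frame: x ahead of the robot, y to its left, z up, the work surface at z = 0. Lengths are in m, angles in rad, forces in N, time in s.
With the tool pointing down it reaches from about 0.4 to 0.875 m from the base axis. Payload 19.3 kg.
Tool frame: the origin (TCP) lies midway between the tips of the shut fingers; the grasp point (between the pads) lies 19 mm behind it; z points along the fingers, y is the line along which they close (so a half turn about z gives the same grasp; the last joint's range is limited). The gripper opens to 85 mm and grips with 20 to 120 N. Pads are 22 mm wide; open, the fingers measure 114 mm over their backs; the gripper's body (76 mm by 85 mm) begins 54 mm behind the grasp point. The pads swing forward as they close: fully open they stand 13 mm farther back than shut.
Start: joints at [-1.285, 0.521, -0.036, 1.599, 0.021, 1.021, -0.113], TCP at [0.218, 0.586, 0.231] pointing down, gripper open.
Joint ranges: [-2.91, 2.91], [-0.3, 2.13], [-1.5, 1.42], [0.17, 2.43], [-1.26, 4.41], [0.16, 1.93], [-2.52, 2.52]. Speed limits (rad/s): [1.89, 1.89, 2.39, 2.39, 3.01, 3.01, 3.01].

## Interface

Orientations are given as [roll, pitch, yaw] about the fixed x, y, z axes, in that order (R = Rz(yaw) Ry(pitch) Rx(roll)).
In Python, from workcell import bot, eyes, ticket gives the robot as it stands (bot), with the cameras (eyes) and the job (ticket).
- The arm moves only by the tool shift_gripper, called after "Call:" by a JSON object that holds its "method" and its "body", one argument or row to a line. Schema: {"type":"object","properties":{"steps":{"type":"array","items":{"type":"object","properties":{"aperture":{"type":"number"},"x":{"type":"number"},"y":{"type":"number"},"z":{"type":"number"},"rx":{"type":"number"},"ry":{"type":"number"},"rz":{"type":"number"}},"additionalProperties":false,"required":["aperture"]},"minItems":1,"maxItems":5},"grip_force":{"type":"number"},"only":{"type":"string"},"quiet":{"type":"boolean"},"lines":{"type":"string"}},"required":["steps"],"additionalProperties":false}. steps is a list of rows, 1 to 5 of them, each an object with the fields aperture (the finger opening in m), x, y, z (the shift in fractions of the full range, 1 being 0.4 m), rx, ry, rz (a rotation vector in a scale on which 1.0 is 45 degrees); a field left out counts as zero (the opening has to be given); each row is the pose to reach, as a shift and turn from the pose commanded when the call began, along the tool's axes at that moment; what a row does not reach only later rows make up. A row lasts 1/8 s, in which the tool goes at most 0.0625 m and 0.188 rad, less where a joint would pass 70% of its speed; a pose out of reach is approached as far as the arm can. The fingers move at their own pace and stop on an object; grip_force is the grip in N (left out, the last holds). Time passes only in rows, so rows that do not move let the fingers close. The tool returns the time, the measured TCP pose, the force, the opening and the grip force at its end. only (a regular expression) keeps the lines of the reply that match it, lines (a string "A,B") keeps lines A to B, and quiet returns only ok. A shift or turn number past 1, either way, is cut back to 1. Input that does not fit is refused with a message, and nothing moves.
- bot.observe(): the state, without advancing time (a new reading comes with each control period).
- eyes.grab_frame(name): name is "side" or "top" or "wrist"; returns the picture (384x512x3 uint8, blue, green, red); there is no depth.
- eyes.calibration(name): a dict with "vfov" (degrees; the focal length in pixels is half the picture's height over the tangent of half this angle, whatever the lens; pixels are square), "cx", "cy" (the principal point, pixels), "dist_coeffs" ([k1, k2, p1, p2, k3] as OpenCV has them; the pictures are not rectified), "eye" and "attitude" of the camera in the world. Camera axes: x right, y down, z forward; pixel columns grow to the right and rows downward; lengths in m; the calibration is good to about 2 mm. A picture is of the moment at which its call begins: read the wrist's pose just before it. calibration takes no time and is no camera call; for the wrist camera it gives the pose at the moment of the call.
- ticket.job_done(): hands the job in; it is judged then, once.
The state is a dict: "clock": time; "qpos": joint angles; "qd": joint speeds; "joint_efforts": joint torques, N m; "position": TCP position; "tool_rot": TCP orientation; "force": force on the tool from outside, world axes, zero at the start; "moment": the same for the moment, N m; "grip_width": finger opening in m; "finger_force": force on a finger pad.
Only numpy, scipy, OpenCV 4.12 (cv2) and the standard library are available. Lean on these libraries where they do the work, as an engineer would, in place of code of your own. Each camera call takes 0.05 s, during which the arm holds its last target. There are 200 camera calls.

## Working session

There is one attempt and no reset: what is moved stays moved. The work goes in short steps, Python scripts to look and compute and a tool call to move; the robot and the scene stay as the last step left them, time stands still between calls to the robot, and variables do not carry over. Pictures are saved under pics/ and viewed, at most 10 in all, crops included, and the job is handed in when it is done.

```bash
ls; mkdir -p pics
```

Run:
```python
from workcell import bot, eyes, ticket
import cv2,numpy as np
s=bot.observe();print({k:s[k] for k in('clock','position','tool_rot','grip_width')})
ims=[eyes.grab_frame(n) for n in("side","top")]
for n,i in zip(("side","top"),ims):
    cv2.imwrite(f"pics/{n}0.png",i);print(n,eyes.calibration(n))
print(eyes.calibration("wrist"))
```

```text
pics
workcell.py
{'clock': 0.0, 'position': array([0.21762685, 0.58552628, 0.23074185]), 'tool_rot': array([-3.14046225e+00,  1.02854635e-04,  2.78586601e+00]), 'grip_width': 0.08565842141415468}
side {'vfov': 48.99712980818829, 'cx': 254.80419595497253, 'cy': 188.87051704271116, 'dist_coeffs': array([-0.12755691,  0.        ,  0.        ,  0.        ,  0.        ]), 'eye': array([0.4201756 , 0.70844681, 0.69659264]), 'attitude': array([-2.18568204,  0.00996495, -2.92915634])}
top {'vfov': 48.68927299617864, 'cx': 258.93079790893074, 'cy': 184.09900028491754, 'dist_coeffs': array([-0.09324573,  0.        ,  0.        ,  0.        ,  0.        ]), 'eye': array([0.50226456, 0.01469348, 0.87508828]), 'attitude': array([-3.05764436, -0.00774832, -1.58758037])}
{'vfov': 59.3218277008447, 'cx': 252.3391106368916, 'cy': 190.8177035490958, 'dist_coeffs': array([0.00045769, 0.        , 0.        , 0.        , 0.        ]), 'eye': array([0.1460853 , 0.61308441, 0.37330329]), 'attitude': array([2.84058605e+00, 1.72853355e-03, 1.21457252e+00])}
```

View pics/side0.png

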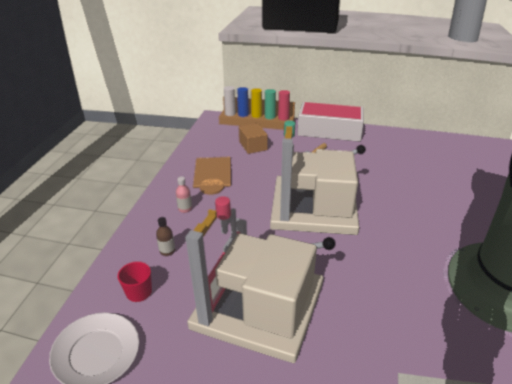

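View pics/top0.png

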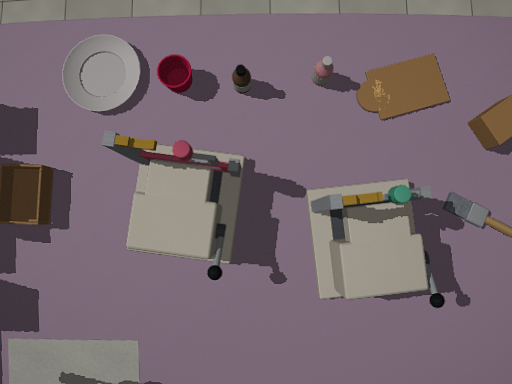

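The side view shows the pink knob at about (223,207), with brass ledge (205,222) and tall post (200,235). In the top view the knob is at (182,151), the brass runs from (115,140) to (156,145) and the tall post is at (109,139). The mint press is well clear, at (400,195).

Create h.py:
```python
import cv2,numpy as np
from scipy.spatial.transform import Rotation as R
def K(c):
    f=192/np.tan(np.radians(c["vfov"]/2));return np.array([[f,0,c["cx"]],[0,f,c["cy"]],[0,0,1.]])
def ray(c,p):
    u=cv2.undistortPoints(np.array([[p]],float),K(c),c["dist_coeffs"])[0,0]
    d=R.from_euler('xyz',c["attitude"]).apply([u[0],u[1],1]);return np.array(c["eye"]),d/np.linalg.norm(d)
def plane(c,p,z):
    e,d=ray(c,p);return e+d*(z-e[2])/d[2]
def tri(c1,p1,c2,p2):
    e1,d1=ray(c1,p1);e2,d2=ray(c2,p2)
    t=np.linalg.lstsq(np.c_[d1,-d2],e2-e1,rcond=None)[0]
    a,b=e1+d1*t[0],e2+d2*t[1];return (a+b)/2,np.linalg.norm(a-b)
def blob(im,lo,hi,box):
    h=cv2.cvtColor(im,cv2.COLOR_BGR2HSV);m=cv2.inRange(h,lo,hi);k=np.zeros_like(m);x0,y0,x1,y1=box;k[y0:y1,x0:x1]=m[y0:y1,x0:x1]
    n,l,s,c=cv2.connectedComponentsWithStats(k);i=1+s[1:,4].argmax();return c[i],s[i],(l==i).astype(np.uint8)
```

Run:
```python
from workcell import bot, eyes, ticket
from h import *
T=cv2.imread("pics/top0.png");S=cv2.imread("pics/side0.png");ct=eyes.calibration("top");cs=eyes.calibration("side")
pk=((160,110,90),(179,255,255));br=((10,140,90),(28,255,255))
# knob: opening removes thin frame
for n,im,c,bx in(("top",T,ct,(165,135,200,166)),("side",S,cs,(212,192,236,219))):
    cc,s,m=blob(im,*pk,bx);
    m=cv2.morphologyEx(m,cv2.MORPH_OPEN,np.ones((9,9)));q=cv2.findNonZero(m).reshape(-1,2).mean(0);print(n,cc,q,s,plane(c,q,.225),plane(c,q,.243))
    if n=="top":qt=q
    else: print(tri(ct,qt,c,q))
cc,s,m=blob(T,*br,(100,130,165,160));print("brass",cc,s)
r=cv2.minAreaRect(cv2.findNonZero(m));print(r)
for p in cv2.boxPoints(r):print(p,plane(ct,p,.25))
cc,s,m=blob(S,*br,(185,200,225,245));print("sbrass",cc,s)
cv2.imwrite("pics/c.png",np.hstack([cv2.resize(T[120:180,90:190],None,fx=4,fy=4,interpolation=2),cv2.resize(S[185:245,180:260],None,fx=4,fy=4,interpolation=2)]))
```

```text
top [180.81818182 148.70661157] [180.85972851 148.58823529] [173 140  17  18 242] [0.61413378 0.12897144 0.225     ] [0.61103629 0.12580725 0.243     ]
side [222.57839721 207.2195122 ] [222.67753623 207.01449275] [215 197  15  22 287] [0.61115401 0.12459808 0.225     ] [0.60386464 0.14688273 0.243     ]
(array([0.61183296, 0.12810594, 0.22795124]), np.float64(0.0035811704196060464))
brass [143.24193548 143.47849462] [133 138  22  11 186]
((143.0989990234375, 143.50991821289062), (21.194292068481445, 9.154342651367188), 5.710592269897461)
[132.099   147.00992] [0.61365393 0.1982157  0.25      ]
[133.00989 137.901  ] [0.62749388 0.19702172 0.25      ]
[154.099   140.00992] [0.62361084 0.16495003 0.25      ]
[153.18811 149.11884] [0.60981766 0.16620956 0.25      ]
sbrass [206.50273224 221.21311475] [195 210  21  22 183]
```

View pics/c.png

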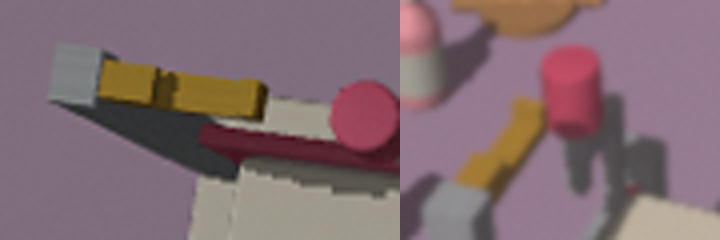

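The rows are not in the units I measure in: shifts go in shares of 0.4 m and turns go in shares of 45 degrees. I convert before sending: -0.23 m / 0.4 = -0.575, -0.18 m / 0.4 = -0.45, 0.7 rad / 0.7854 = 0.8913.

Call:
{"method": "shift_gripper", "body": {
  "steps": [
    {"aperture": 0.085, "x": -0.075, "y": -0.04, "z": -0.125, "rz": 0.1273},
    {"aperture": 0.085, "x": -0.2, "y": -0.11, "z": -0.2, "rz": 0.3183},
    {"aperture": 0.085, "x": -0.325, "y": -0.18, "z": -0.25, "rz": 0.5093},
    {"aperture": 0.085, "x": -0.45, "y": -0.2475, "z": -0.3, "rz": 0.7003},
    {"aperture": 0.085, "x": -0.575, "y": -0.3175, "z": -0.3, "rz": 0.8913}
  ]
}}

```text
clock: 0.72
position: [0.3904, 0.3854, 0.3526]
tool_rot: [3.14, -0.001, 2.081]
force: [0.5, 1.2, 0.3]
grip_width: 0.0852
finger_force: 0.0
```

Add to h.py:
```python
def to(target,yaw=None):
    from workcell import bot, eyes, ticket
    s=bot.observe();r=R.from_euler('xyz',s["tool_rot"]);print("t",s["clock"],"pos",s["position"].round(4),"rot",s["tool_rot"].round(3),"F",np.round(s["force"],1),"w",round(s["grip_width"],4),round(float(s["finger_force"]),1) if np.ndim(s["finger_force"])==0 else s["finger_force"])
    print("d",r.inv().apply(np.array(target)-s["position"]).round(4))
    if yaw is not None: print("rv",(r.inv()*R.from_euler('xyz',[np.pi,0,yaw])).as_rotvec().round(3))
```

Run:
```python
from h import *
from workcell import bot, eyes, ticket
print(tri(eyes.calibration("top"),(109.3,138),eyes.calibration("side"),(194.5,237)))
to((.600,.05,.40),1.449)
```

```text
(array([0.62768267, 0.23466805, 0.24517807]), np.float64(0.0028674917512710933))
t 0.725 pos [0.3904 0.3854 0.3526] rot [ 3.140e+00 -1.000e-03  2.081e+00] F [0.5 1.2 0.3] w 0.0852 0.0
d [-0.395   0.0193 -0.0477]
rv [ 0.002 -0.002  0.632]
```

Scaled: -0.3 m / 0.4 = -0.75, -0.06 m / 0.4 = -0.15, 0.632 rad / 0.7854 = 0.8047.

Call:
{"method": "shift_gripper", "body": {
  "steps": [
    {"aperture": 0.085, "x": -0.15, "y": 0.02, "rz": 0.1655},
    {"aperture": 0.085, "x": -0.3, "y": 0.04, "rz": 0.3438},
    {"aperture": 0.085, "x": -0.45, "y": 0.06, "rz": 0.5348},
    {"aperture": 0.085, "x": -0.6, "y": 0.08, "rz": 0.7003},
    {"aperture": 0.085, "x": -0.75, "y": 0.1, "z": 0.0125, "rz": 0.8047}
  ]
}}

```text
clock: 1.35
position: [0.5726, 0.1438, 0.3464]
tool_rot: [3.141, -0.0, 1.451]
force: [-0.0, 1.3, 0.7]
grip_width: 0.0847
finger_force: 0.0
```

Call:
{"method": "shift_gripper", "body": {
  "steps": [
    {"aperture": 0.085, "x": -0.075, "y": 0.05},
    {"aperture": 0.085, "x": -0.125, "y": 0.05, "z": 0.025},
    {"aperture": 0.085, "x": -0.125, "y": 0.05, "z": 0.025}
  ]
}}

```text
clock: 1.72
position: [0.5848, 0.0922, 0.3354]
tool_rot: [-3.14, 0.001, 1.452]
force: [-0.4, -0.3, 0.4]
grip_width: 0.0851
finger_force: 0.0
```

Run:
```python
from h import *
from workcell import bot, eyes, ticket
to((.612,.09,.34),1.449)
c=eyes.calibration("wrist");print(c)
im=eyes.grab_frame("wrist");cv2.imwrite("pics/w1.png",im)
```

```text
t 1.725 pos [0.5848 0.0922 0.3354] rot [-3.140e+00  1.000e-03  1.452e+00] F [-0.4 -0.3  0.4] w 0.0851 0.0
d [ 0.0011  0.0273 -0.0046]
rv [-0.002  0.001  0.003]
{'vfov': 59.3218277008447, 'cx': 252.3391106368916, 'cy': 190.8177035490958, 'dist_coeffs': array([0.00045769, 0.        , 0.        , 0.        , 0.        ]), 'eye': array([0.59294462, 0.16816414, 0.4778745 ]), 'attitude': array([ 2.84041809e+00,  3.63534997e-04, -1.19067465e-01])}
```

View pics/w1.png

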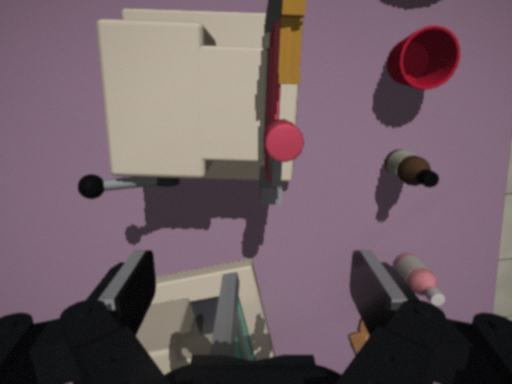

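The wrist view shows the knob's top at about (284,140). The brass ledge spans columns 279–302, with the lip end at row ~82 and the shoulder at row ~15. The image verticals line up with the bar, so the yaw is right.

Run:
```python
from h import *
from workcell import bot, eyes, ticket
c=eyes.calibration("wrist");im=cv2.imread("pics/w1.png");ct=eyes.calibration("top")
cc,s,m=blob(im,(160,110,90),(179,255,255),(260,115,310,165));m=cv2.morphologyEx(m,cv2.MORPH_OPEN,np.ones((15,15)));q=cv2.findNonZero(m).reshape(-1,2).mean(0)
print(cc,s,q,plane(c,q,.243),plane(c,q,.235),tri(c,q,ct,(180.86,148.59)))
cc,s,m=blob(im,(10,140,70),(28,255,255),(270,0,310,100));print(cc,s)
for r in range(0,90,8):
    x=np.nonzero(m[r])[0];print(r,x.min() if len(x) else 0,x.max() if len(x) else 0,im[r,290])
for p in((291,15),(291,82),(279,60),(301,60)):print(p,plane(c,p,.242),plane(c,p,.25))
```

```text
[283.01795472 140.13505074] [ 265  115   39   47 1281] [283.15121136 140.68003342] [0.61009246 0.13103154 0.243     ] [0.6106764 0.1297226 0.235    ] (array([0.61220682, 0.12847817, 0.2295304 ]), np.float64(0.0023518590563230287))
[289.60795455  41.675     ] [ 277    0   28   84 1760]
0 282 304 [ 48 112 149]
8 281 303 [ 50 113 151]
16 301 301 [19 44 59]
24 282 300 [23 54 73]
32 279 300 [ 52 114 153]
40 279 300 [ 50 114 153]
48 278 299 [ 51 114 153]
56 278 299 [ 51 114 151]
64 278 298 [ 50 112 151]
72 277 298 [ 51 113 148]
80 277 298 [ 51 114 153]
88 0 0 [154 171 182]
(291, 15) [0.62226296 0.20947655 0.242     ] [0.62126968 0.20812558 0.25      ]
(291, 82) [0.61890387 0.16930002 0.242     ] [0.61802425 0.16930852 0.25      ]
(279, 60) [0.61223784 0.18390115 0.242     ] [0.61158378 0.18341559 0.25      ]
(301, 60) [0.62655599 0.18221245 0.242     ] [0.62541744 0.18178403 0.25      ]
```

Call:
{"method": "shift_gripper", "body": {
  "steps": [
    {"aperture": 0.085, "x": 0.1, "y": 0.055},
    {"aperture": 0.085, "x": 0.1, "y": 0.055, "z": 0.075},
    {"aperture": 0.085, "x": 0.1, "y": 0.055, "z": 0.1875},
    {"aperture": 0.085, "x": 0.1, "y": 0.055, "z": 0.2875},
    {"aperture": 0.085, "x": 0.1, "y": 0.055, "z": 0.3125}
  ]
}}

```text
clock: 2.4
position: [0.6108, 0.132, 0.2095]
tool_rot: [-3.139, 0.001, 1.456]
force: [-0.3, -0.0, 0.9]
grip_width: 0.0849
finger_force: 0.0
```

Call:
{"method": "shift_gripper", "body": {
  "steps": [
    {"aperture": 0.085}
  ]
}}

```text
clock: 2.52
position: [0.6122, 0.1313, 0.212]
tool_rot: [3.141, -0.0, 1.455]
force: [-0.0, 0.7, 1.3]
grip_width: 0.0851
finger_force: 0.0
```

Run:
```python
from h import *
to((.6115,.129,.21),1.449)
from workcell import bot, eyes, ticket
cv2.imwrite("pics/w2.png",eyes.grab_frame("wrist"))
```

```text
t 2.525 pos [0.6122 0.1313 0.212 ] rot [ 3.141 -0.     1.455] F [-0.   0.7  1.3] w 0.0851 0.0
d [-0.0024 -0.0005  0.002 ]
rv [ 0.    -0.     0.006]
```

View pics/w2.png

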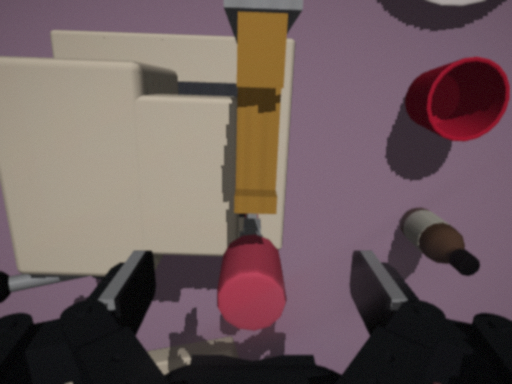

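The knob stands between the open fingers at about (251,285). The ledge shows its lip at rows 190–212, the notch floor at rows 88–190 and the shoulder above row 88.

Run:
```python
from h import *
from workcell import bot, eyes, ticket
c=eyes.calibration("wrist")
for p,z in(((258,212),.25),((258,190),.25),((258,190),.242),((260,88),.242),((260,88),.25),((250,260),.243)):print(p,z,plane(c,p,z).round(4))
```

```text
(258, 212) 0.25 [0.6177 0.1671 0.25  ]
(258, 190) 0.25 [0.6186 0.1747 0.25  ]
(258, 190) 0.242 [0.6184 0.1722 0.242 ]
(260, 88) 0.242 [0.6229 0.2062 0.242 ]
(260, 88) 0.25 [0.6227 0.2063 0.25  ]
(250, 260) 0.243 [0.6125 0.1458 0.243 ]
```

Call:
{"method": "shift_gripper", "body": {
  "steps": [
    {"aperture": 0.02, "x": -0.0025},
    {"aperture": 0.02, "x": -0.0025},
    {"aperture": 0.02, "x": -0.0025},
    {"aperture": 0.02, "x": -0.0025},
    {"aperture": 0.02, "x": -0.0025}
  ],
  "grip_force": 60
}}

```text
clock: 3.2
position: [0.6118, 0.1296, 0.2119]
tool_rot: [-3.141, -0.0, 1.454]
force: [-5.3, -0.2, 9.6]
grip_width: 0.0266
finger_force: 58.4
```

Scaled: -0.082 m / 0.4 = -0.205, -0.068 m / 0.4 = -0.17.

Call:
{"method": "shift_gripper", "body": {
  "steps": [
    {"aperture": 0.02, "z": -0.025},
    {"aperture": 0.02, "z": -0.07},
    {"aperture": 0.02, "z": -0.12},
    {"aperture": 0.02, "z": -0.17},
    {"aperture": 0.02, "z": -0.205}
  ],
  "grip_force": 80
}}

```text
clock: 3.82
position: [0.6117, 0.1294, 0.2949]
tool_rot: [-3.141, -0.0, 1.454]
force: [-3.6, 1.2, -4.7]
grip_width: 0.0262
finger_force: 79.2
```

Call:
{"method": "shift_gripper", "body": {
  "steps": [
    {"aperture": 0.02, "z": -0.02},
    {"aperture": 0.02, "z": -0.0225},
    {"aperture": 0.02, "z": -0.0225}
  ]
}}

```text
clock: 4.2
position: [0.6118, 0.1295, 0.3026]
tool_rot: [-3.141, 0.0, 1.454]
force: [-5.4, 1.4, -3.4]
grip_width: 0.0261
finger_force: 79.2
```

Run:
```python
from h import *
to((.619,.189,.302),1.449)
from workcell import bot, eyes, ticket
cv2.imwrite("pics/w3.png",np.hstack([eyes.grab_frame("wrist")[:, 100:420],cv2.resize(eyes.grab_frame("side")[140:260,160:260],None,fx=3.2,fy=3.2)]))
```

```text
t 4.2 pos [0.6118 0.1295 0.3026] rot [-3.141  0.     1.454] F [-5.4  1.4 -3.4] w 0.0261 79.2
d [0.06   0.0002 0.0006]
rv [-0.001  0.     0.005]
```

View pics/w3.png

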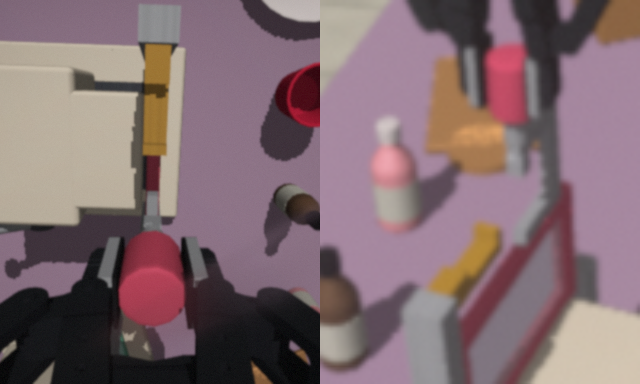

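The guard is up with the knob in the fingers, and the hook is clear of the brass. Next is the sideways move of 60 mm.

Scaled: 0.053 m / 0.4 = 0.1325, 0.044 m / 0.4 = 0.11.

Call:
{"method": "shift_gripper", "body": {
  "steps": [
    {"aperture": 0.02, "x": 0.02},
    {"aperture": 0.02, "x": 0.05},
    {"aperture": 0.02, "x": 0.08},
    {"aperture": 0.02, "x": 0.11},
    {"aperture": 0.02, "x": 0.1325}
  ]
}}

```text
clock: 4.92
position: [0.6193, 0.1829, 0.3026]
tool_rot: [3.139, -0.0, 1.454]
force: [7.5, -1.8, -3.8]
grip_width: 0.0258
finger_force: 79.5
```

Call:
{"method": "shift_gripper", "body": {
  "steps": [
    {"aperture": 0.02, "x": 0.015},
    {"aperture": 0.02, "x": 0.0175},
    {"aperture": 0.02, "x": 0.0175}
  ]
}}

```text
clock: 5.3
position: [0.6203, 0.1896, 0.3027]
tool_rot: [3.139, -0.0, 1.454]
force: [8.2, 0.7, -4.4]
grip_width: 0.0259
finger_force: 79.5
```

Run:
```python
from h import *
to((.619,.189,.302),1.449)
from workcell import bot, eyes, ticket
cv2.imwrite("pics/w4.png",np.hstack([eyes.grab_frame("wrist")[:, 100:420],cv2.resize(eyes.grab_frame("side")[140:260,160:260],None,fx=3.2,fy=3.2)]))
```

```text
t 5.3 pos [0.6203 0.1896 0.3027] rot [ 3.139 -0.     1.454] F [ 8.2  0.7 -4.4] w 0.0259 79.5
d [-0.0008 -0.0012  0.0007]
rv [ 0.003 -0.     0.005]
```

View pics/w4.png

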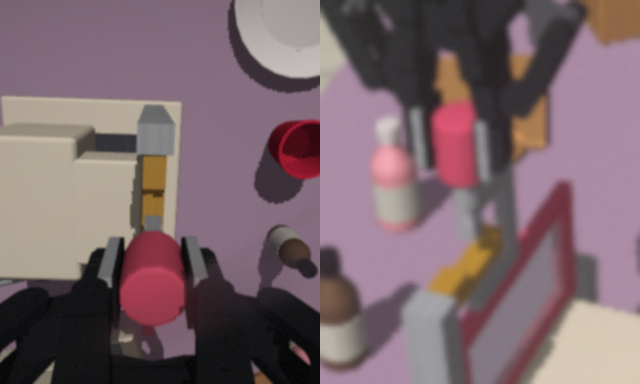

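Run:
```python
from h import *
from workcell import bot, eyes, ticket
c=eyes.calibration("wrist");im=cv2.imread("pics/w4.png")
for r in range(180,234,3):print(r,im[r,152],end=' ')
for p,z in(((252,191),.25),((252,191),.242),((252,216),.257),((252,216),.265)):print(p,z,plane(c,p,z).round(4))
```

```text
180 [ 50 110 148] 183 [ 50 111 149] 186 [ 48 109 148] 189 [ 37  79 109] 192 [24 53 70] 195 [ 41  91 124] 198 [ 48 105 143] 201 [ 49 112 150] 204 [ 52 112 150] 207 [ 50 111 150] 210 [ 49 111 150] 213 [ 53 113 149] 216 [101 106 111] 219 [106 104 103] 222 [107 107 106] 225 [110 107 107] 228 [107 105 107] 231 [ 78  69 122] (252, 191) 0.25 [0.6212 0.2054 0.25  ]
(252, 191) 0.242 [0.6209 0.2029 0.242 ]
(252, 216) 0.257 [0.6196 0.192  0.257 ]
(252, 216) 0.265 [0.6199 0.1951 0.265 ]
```

The hook's front edge is at y≈0.194 and the shoulder at 0.205, so the hook is over the middle of the notch floor. I'll lower it gently.

Scaled: 0.014 m / 0.4 = 0.035, 0.012 m / 0.4 = 0.03.

Call:
{"method": "shift_gripper", "body": {
  "steps": [
    {"aperture": 0.02, "y": -0.0013, "z": 0.0075},
    {"aperture": 0.02, "y": -0.0013, "z": 0.015},
    {"aperture": 0.02, "y": -0.0013, "z": 0.0225},
    {"aperture": 0.02, "y": -0.0013, "z": 0.03},
    {"aperture": 0.02, "y": -0.0013, "z": 0.035}
  ]
}}

```text
clock: 6.02
position: [0.6202, 0.1896, 0.2888]
tool_rot: [3.138, -0.001, 1.454]
force: [10.1, 0.3, -3.8]
grip_width: 0.0259
finger_force: 79.6
```

Call:
{"method": "shift_gripper", "body": {
  "steps": [
    {"aperture": 0.02, "z": 0.0025},
    {"aperture": 0.02, "z": 0.005},
    {"aperture": 0.02, "z": 0.005}
  ]
}}

```text
clock: 6.4
position: [0.6202, 0.1895, 0.2871]
tool_rot: [3.138, -0.001, 1.454]
force: [9.1, -1.4, -0.7]
grip_width: 0.0263
finger_force: 80.3
```

Scaled: 0.001 m / 0.4 = 0.0025, 0.0005 m / 0.4 = 0.0013.

Call:
{"method": "shift_gripper", "body": {
  "steps": [
    {"aperture": 0.02, "z": 0.0013},
    {"aperture": 0.02, "z": 0.0025},
    {"aperture": 0.02, "z": 0.0025}
  ],
  "grip_force": 40
}}

```text
clock: 6.78
position: [0.6203, 0.1896, 0.287]
tool_rot: [3.137, -0.001, 1.454]
force: [5.7, -1.5, 9.4]
grip_width: 0.0263
finger_force: 81.2
```

Run:
```python
from workcell import bot, eyes, ticket
from h import *
cv2.imwrite("pics/w5.png",np.hstack([eyes.grab_frame("wrist")[:, 100:420],cv2.resize(eyes.grab_frame("side")[140:260,160:260],None,fx=3.2,fy=3.2)]))
```

```text
(no output)
```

View pics/w5.png

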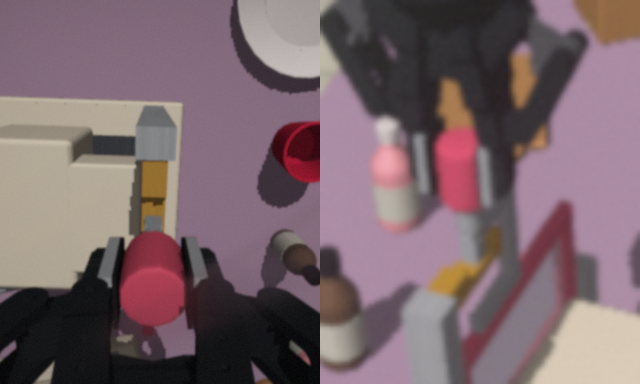

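The hook stands on the notch floor: an upward force of 9 N and no further descent at 0.075. I'll release in small steps, then back off upwards.

Call:
{"method": "shift_gripper", "body": {
  "steps": [
    {"aperture": 0.03},
    {"aperture": 0.034},
    {"aperture": 0.04},
    {"aperture": 0.06},
    {"aperture": 0.085}
  ]
}}

```text
clock: 7.5
position: [0.6185, 0.1891, 0.2852]
tool_rot: [-3.141, 0.0, 1.454]
force: [0.2, 0.1, -0.3]
grip_width: 0.0745
finger_force: 0.0
```

Call:
{"method": "shift_gripper", "body": {
  "steps": [
    {"aperture": 0.085},
    {"aperture": 0.085},
    {"aperture": 0.085}
  ]
}}

```text
clock: 7.88
position: [0.6186, 0.1891, 0.2853]
tool_rot: [3.142, 0.0, 1.454]
force: [0.3, -0.4, -0.2]
grip_width: 0.0852
finger_force: 0.0
```

Run:
```python
from h import *
from workcell import bot, eyes, ticket
print(bot.observe()["grip_width"],bot.observe()["force"])
im=eyes.grab_frame("wrist");c=eyes.calibration("wrist")
cv2.imwrite("pics/w6.png",np.hstack([im[:, 100:420],cv2.resize(eyes.grab_frame("side")[140:260,160:260],None,fx=3.2,fy=3.2)]))
```

```text
0.08516819212861958 [ 0.29029469 -0.38421705 -0.22780984]
```

View pics/w6.png

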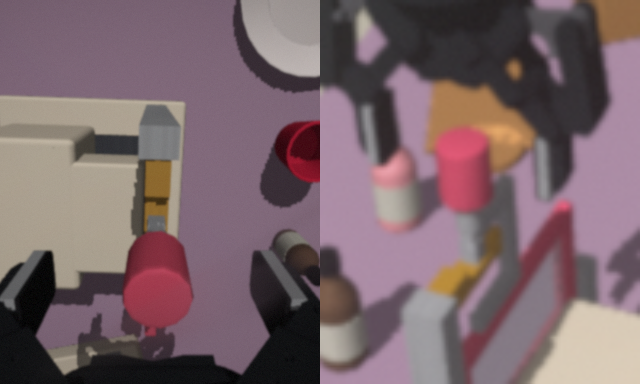

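The guard hangs by itself with the fingers open and clear on both sides of the knob. I'll retreat straight up and check.

Scaled: -0.12 m / 0.4 = -0.3, -0.09 m / 0.4 = -0.225.

Call:
{"method": "shift_gripper", "body": {
  "steps": [
    {"aperture": 0.085, "z": -0.05},
    {"aperture": 0.085, "z": -0.125},
    {"aperture": 0.085, "z": -0.225},
    {"aperture": 0.085, "z": -0.3},
    {"aperture": 0.085, "z": -0.3}
  ]
}}

```text
clock: 8.6
position: [0.6192, 0.1891, 0.4075]
tool_rot: [3.138, -0.002, 1.454]
force: [0.3, -1.0, -0.3]
grip_width: 0.085
finger_force: 0.0
```

Call:
{"method": "shift_gripper", "body": {
  "steps": [
    {"aperture": 0.085},
    {"aperture": 0.085}
  ]
}}

```text
clock: 8.85
position: [0.6183, 0.1891, 0.4044]
tool_rot: [-3.14, 0.001, 1.454]
force: [0.9, -0.4, 0.0]
grip_width: 0.0849
finger_force: 0.0
```

Run:
```python
from h import *
from workcell import bot, eyes, ticket
c=eyes.calibration("side");S=eyes.grab_frame("side");w=eyes.calibration("wrist");W=eyes.grab_frame("wrist")
q=blob(S,(160,110,90),(179,255,255),(180,150,225,210));print(q[0],q[1])
cv2.imwrite("pics/w7.png",np.hstack([W[:,100:420],cv2.resize(S[100:280,160:310],None,fx=2.13,fy=2.13)[:384]]))
print("expected", (.6187,.189,.300), "by ray", plane(c,q[0],.300))
```

```text
[204.30789474 192.65789474] [196 180  18  26 380]Traceback (most recent call last):
  File "<stdin>", line 5, in <module>
    return _nx.concatenate(arrs, 1, dtype=dtype, casting=casting)
           ~~~~~~~~~~~~~~~^^^^^^^^^^^^^^^^^^^^^^^^^^^^^^^^^^^^^^^
ValueError: all the input array dimensions except for the concatenation axis must match exactly, but along dimension 0, the array at index 0 has size 384 and the array at index 1 has size 383
```

Run:
```python
from h import *
from workcell import bot, eyes, ticket
c=eyes.calibration("side");S=eyes.grab_frame("side")
q=blob(S,(160,110,90),(179,255,255),(180,150,225,210));print(q[0],q[1],plane(c,q[0],.300))
if np.linalg.norm(plane(c,q[0],.3)[:2]-[.6187,.189])<.012: print(ticket.job_done())
```

```text
[204.29473684 192.60789474] [196 180  18  26 380] [0.62036358 0.18665149 0.3       ]
the job is handed in; nothing more can be done
None
```

The rose guard is hung by its hook in the brass notch and released, the mint press was never approached, and I handed the job in at about 9 s; no verdict was returned, but the last side-camera check put the knob about 3 mm from its target.

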